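# Set a fragile printed tower on the free painting stand

## Task

Pick up the thin-walled resin watchtower without squeezing it hard, and set it down softly, upright in the middle of the bare cork pad on the free painting stand. Once it stands there and you have let go, swing that stand's curved spray shield fully home against its stop on the far side (the post on its rim makes a handle). Leave the other stand with its knight and shield, and everything else on the mat, as they are.

Things in the scene. Friction and masses are not known exactly. Their poses are not given: they have to be found in the camera images.
- tower: model watchtower, light grey resin, 105 mm tall, 80 to 170 g, upright on the mat. Origin at the centre of its underside. Foot 56 mm in diameter, 10 mm high; round shaft 44 mm in diameter above it, with battlements from 97 to 105 mm. Hollow and brittle: it breaks if the fingers press on it with over 70 N (both added), or if pad or stand presses or strikes it with over 25 N.
- tower_grip (a point): point on the tower's axis 72 mm above its underside, a good height to grip the round shaft, which is 44 mm in diameter from 14 mm to 97 mm height. A grip of 20 to 25 N per finger holds it well. A free fall of more than about 8 mm breaks it.
- pad: bare cork disc, 76 mm in diameter, 3 mm thick, lying fixed on the deck of the free stand, centred on it. Origin at the centre of its underside, 30 mm above the mat; its top is 33 mm above the mat. It is on stand_a or on stand_b.
- stand_a: fixed grey printed painting stand at the robot's left (+y): toothed round deck 98 mm in diameter, top 30 mm above the mat. Origin under its centre; its +x axis points to the middle of its shield when home. The shield swings round it on an arm under the deck: a curved wall 4 mm thick at 90 mm radius, spanning 100 degrees, 12 to 96 mm high, with a round post on the middle of its top rim.
- stand_b: the same painting stand on the robot's right (-y), same sizes and origin; its shield swings the other way round.
- shield_a (a joint): angle of stand_a's curved shield about the stand's vertical axis. 0 = home against its stop, its middle then in the direction of stand_a's own +x (far from the robot); grows to 2.2 as it swings counter-clockwise seen from above, towards the stand's own +y. Starts at 1.0 to 1.9. Takes about 1.1 N at the post (friction); stays where left.
- shield_b (a joint): angle of stand_b's curved shield about the stand's vertical axis. 0 = home against its stop, its middle then in the direction of stand_b's own +x (far from the robot); grows to 2.2 as it swings clockwise seen from above, towards the stand's own -y. Starts at 1.0 to 1.9. Takes about 1.1 N at the post (friction); stays where left.
- post_a (a point): centre of the top of the post on stand_a's shield, 132 mm above the mat and 90 mm from the stand's axis; the post (14 mm diameter) reaches 36 mm down from here to the wall's rim. Its position turns with the shield.
- post_b (a point): the same point on stand_b's shield.
- knight: printed knight figure with a lance on a round foot 52 mm in diameter, 90 mm tall, standing loose in the middle of the occupied stand's deck. Origin at the centre of its underside. Leave alone.
- bottle_1: small paint bottle, 28 mm diameter, 75 mm tall, standing on the mat beyond the tower; origin under its centre. Bystander.
- bottle_2: a second such paint bottle. Bystander.
- gear_disc: grey toothed disc with a hub, 66 mm diameter, 19 mm high, flat on the mat near the robot; origin under its centre. Bystander.
- putty_jar: low jar with lid, 54 mm diameter, 45 mm tall, on the mat near the robot; origin under its centre. Bystander.
- brush: paint brush 170 mm long lying across the mat at the far right; origin under its middle. Bystander.
- rock_handle: dark faceted model holder, 72 mm wide, 75 mm tall, on the mat at the far left; origin under its centre. Bystander.
There are look-alikes about, which are no part of the job. Leave any turquoise look-alike of the stand_a alone.

How it is judged:
On the way, in this order (a step that is already met when the one before it is completed fails the run):
1. the tower stands upright in the middle of the cork pad, let go (horizontal distance between tower and pad below 0.01 m and z of tower in the frame of pad between 0.001 and 0.006 m and angle between tower's own z axis and vertical below 0.06 rad and linear speed of tower below 0.02 m/s and contact force between the fingers and tower below 0.1 N), for 0.2 s.
2. the shield of the stand with the pad is home (((horizontal distance between pad and stand_a below 0.02 m and value of joint shield_a below 0.08 rad) or (horizontal distance between pad and stand_b below 0.02 m and value of joint shield_b below 0.08 rad))), for 0.2 s.
At the end, for the whole second after the job is handed in: The tower stands upright (within 0.06 rad) on the cork pad, centred within 10 mm, at rest and released, and the shield of that stand is home (joint below 0.08 rad) and still (all of step 1 and ((horizontal distance between pad and stand_a below 0.02 m and value of joint shield_a below 0.08 rad) or (horizontal distance between pad and stand_b below 0.02 m and value of joint shield_b below 0.08 rad)) and ((horizontal distance between pad and stand_a below 0.02 m and velocity of joint shield_a below 0.05 rad/s) or (horizontal distance between pad and stand_b below 0.02 m and velocity of joint shield_b below 0.05 rad/s))); the robot touches nothing.
It fails at once if the fingers squeeze the tower with more than 70 N in all (contact force between the fingers and tower above 70 N).
It fails at once if the tower is pressed or struck with more than 25 N against pad or stand, or dropped (faster than 0.4 m/s while not held) ((linear speed of tower above 0.4 m/s and contact force between the fingers and tower below 0.1 N) or contact force between tower and pad above 25 N or contact force between tower and stand_a above 25 N or contact force between tower and stand_b above 25 N).
It fails at once if the knight on the occupied stand is moved more than 15 mm or tipped (distance of knight from where it was at the start of the episode above 0.015 m or angle between knight's own z axis and vertical above 0.3 rad).
It fails at once if the occupied stand's shield is moved more than 15 mm at its post ((horizontal distance between pad and stand_a below 0.02 m and distance of post_b from where it was at the start of the episode above 0.015 m) or (horizontal distance between pad and stand_b below 0.02 m and distance of post_a from where it was at the start of the episode above 0.015 m)).
It fails at once if something else on the mat is moved more than 30 mm (distance of any of bottle_1, bottle_2, gear_disc, putty_jar, brush, rock_handle from where it was at the start of the episode above 0.03 m).
It also fails if it takes over 58 s, if anything falls off the work surface, if the arm or the gripper's body presses on something with over 40 N, if the wrist force passes 120 N, or if a joint passes its speed limit or range.

## Robot

A 7-joint arm with a two-finger parallel gripper is mounted at the origin on the work surface. World frame = base frame: x ahead of the robot, y to its left, z up, the work surface at z = 0. Lengths are in m, angles in rad, forces in N, time in s.
With the tool pointing down it reaches from about 0.425 to 0.925 m from the base axis. Payload 6.8 kg.
Tool frame: the origin (TCP) lies between the finger pads; the fingertips stand 14 mm ahead of it and the grasp point (between the pads) lies 5 mm behind it; z points along the fingers, y is the line along which they close (so a half turn about z gives the same grasp; the last joint's range is limited). The gripper opens to 85 mm and grips with 20 to 120 N. Pads are 22 mm wide; open, the fingers measure 114 mm over their backs; the gripper's body (76 mm by 85 mm) begins 54 mm behind the grasp point. The pads swing forward as they close: fully open they stand 13 mm farther back than shut.
Start: joints at [1.187, 0.477, 0.022, 1.555, -0.011, 1.109, -0.083], TCP at [0.184, -0.65, 0.245] pointing down, gripper open.
Joint ranges: [-2.96, 2.96], [-0.34, 2.1], [-1.41, 1.46], [0.24, 2.44], [-1.37, 4.51], [0.17, 1.92], [-2.96, 2.96]. Speed limits (rad/s): [2.39, 2.39, 3.14, 3.14, 3.14, 3.14, 3.14].

## Interface

Orientations are given as a rotation vector (axis times angle).
In Python, from bench import r, imaging gives the robot as it stands.
- The arm moves only by the tool apply_moves, never from a script. Its argument "moves" is a list of rows, each a list of 2 entries, a list of its own where there are three numbers: the shift along the tool's x, y, z in cm, then the turn about the tool's z in rad. In form: [[[tx, ty, tz], roll], ...]. A call has 1 to 10 rows; each row is the pose to reach, as a shift and turn from the pose commanded when the call began, along the tool's axes at that moment; what a row does not reach only later rows make up. A row lasts 1/12 s, in which the tool goes at most 41.7 mm and 7.16 degrees, less where a joint would pass 70% of its speed; a pose out of reach is approached as far as the arm can. A call with a gripper value outside its range is refused whole. "claw" is the opening, from 0 (shut) to 1 (fully open), set as the call begins (left out, the last holds). The fingers move at their own pace and stop on an object; "grip_force" is the grip in N (left out, the last holds). Time passes only in rows, so rows that repeat a pose let the fingers close. It gives the time, the measured TCP pose, the force and the opening at its end, in the units of the state.
- r.get_obs(): the state, without advancing time (a new reading comes with each control period).
- imaging.grab_frame(name): name is "scene" or "top"; returns a dict with "frame" (384x512x3 uint8, blue, green, red), "intrinsics" (3x3 intrinsics, pixels), "k1" (the pictures are not rectified: a ray, as slopes to the right and down, at radius r is drawn at 1 + k1 r^2 times it, then the intrinsics apply), "T" (4x4, takes a point from camera to world coordinates). Camera axes: x right, y up, looking along -z (the intrinsics and any distortion apply to the point x, -y, -z); pixel columns grow to the right and rows downward; lengths in m; the calibration is good to about 2 mm. A picture is of the moment at which its call begins. There is no depth.
- r.hand_in(): hands the job in, once; it reports no verdict.
The state is a dict: "clock": time; "joints": joint angles; "qvel": joint speeds; "tau": joint torques, N m; "tcp_pos": TCP position; "orientation": TCP orientation; "contact_force": force on the tool from outside, world axes, zero at the start; "moment": the same for the moment, N m; "grip_width": finger opening in m.
Only numpy, scipy, OpenCV 4.12 (cv2) and the standard library are available. Lean on these libraries where they do the work, as an engineer would, in place of code of your own. Each camera call takes 0.05 s, during which the arm holds its last target. There are 200 camera calls.

## Working session

There is one attempt and no reset: what is moved stays moved. The work goes in short steps, Python scripts to look and compute and a tool call to move; the robot and the scene stay as the last step left them, time stands still between calls to the robot, and variables do not carry over. Pictures are saved under pics/ and viewed, on a budget of 10 in all, crops included, one or two more only if the job needs it, and the job is handed in when it is done.

Besides the shell and the picture viewer there is one more tool, called after "Request:" as name(argument=value, ...), one argument or row to a line, values as JSON. apply_moves: Moves the arm, as the interface text tells. Its arguments: {"type":"object","properties":{"moves":{"type":"array","items":{"type":"array"}},"claw":{"type":"number"},"grip_force":{"type":"number"}},"required":["moves"]}

```bash
mkdir -p pics; cat > h.py <<'E'
import numpy as np, cv2
from bench import r, imaging
from scipy.spatial.transform import Rotation as R
def ray(f,uv):
    K=np.array(f["intrinsics"]); uv=np.array(uv,float).reshape(-1,2)
    d=np.array([f["k1"],0,0,0,0],float)
    n=cv2.undistortPoints(uv.reshape(-1,1,2),K,d).reshape(-1,2)
    T=np.array(f["T"]); dirs=np.c_[n[:,0],-n[:,1],-np.ones(len(n))]@T[:3,:3].T
    return T[:3,3],dirs
def onz(f,uv,z):
    o,d=ray(f,uv); return o+d*((z-o[2])/d[:,2])[:,None]
def proj(f,P):
    T=np.array(f["T"]); p=(np.atleast_2d(P)-T[:3,3])@T[:3,:3]
    q=np.c_[p[:,0],-p[:,1],-p[:,2]]
    return cv2.projectPoints(q,np.zeros(3),np.zeros(3),np.array(f["intrinsics"]),np.array([f["k1"],0,0,0,0.]))[0].reshape(-1,2)
E
python3 - <<'E'
from h import *
print(r.get_obs())
for n in("scene","top"):
    f=imaging.grab_frame(n); cv2.imwrite(f"pics/{n}0.png",cv2.resize(f["frame"],(800,600),interpolation=cv2.INTER_CUBIC))
    print(n,np.round(f["intrinsics"],1).tolist(),f["k1"],np.round(f["T"],3).tolist())
E
```

```text
{'clock': 0.0, 'joints': array([ 1.18692754,  0.47783264,  0.02235176,  1.55646361, -0.01148767,
        1.10931222, -0.08309307]), 'qvel': array([-5.99852873e-04, -2.25492734e-04,  4.31063479e-04, -7.23293567e-04,
       -3.72581802e-04, -2.03530151e-05, -1.42903153e-03]), 'tau': array([-2.19134258e-04, -5.96449256e+01,  1.60820883e+00, -2.81201720e+01,
        1.24727635e-02,  9.39546037e-03,  5.88094122e-05]), 'tcp_pos': array([ 0.18361201, -0.64894628,  0.24429899]), 'orientation': array([-3.10994703e+00, -4.31588344e-01,  6.52010186e-04]), 'contact_force': array([ 0.59201318,  1.01771514, -0.24340362]), 'moment': array([ 0.01832686, -0.04168283, -0.00267077]), 'grip_width': 0.08573919445583066}
scene [[385.7, 0.0, 247.0], [0.0, 385.7, 195.6], [0.0, 0.0, 1.0]] 0.0458847905674447 [[0.783, -0.479, 0.397, 0.87], [0.622, 0.602, -0.501, -0.441], [0.001, 0.639, 0.769, 0.764], [0.0, 0.0, 0.0, 1.0]]
top [[434.4, 0.0, 252.6], [0.0, 434.4, 190.8], [0.0, 0.0, 1.0]] -0.05958684631262521 [[-0.025, 0.996, -0.082, 0.42], [-1.0, -0.026, -0.016, -0.018], [-0.018, 0.081, 0.997, 1.302], [0.0, 0.0, 0.0, 1.0]]
```

View pics/scene0.png

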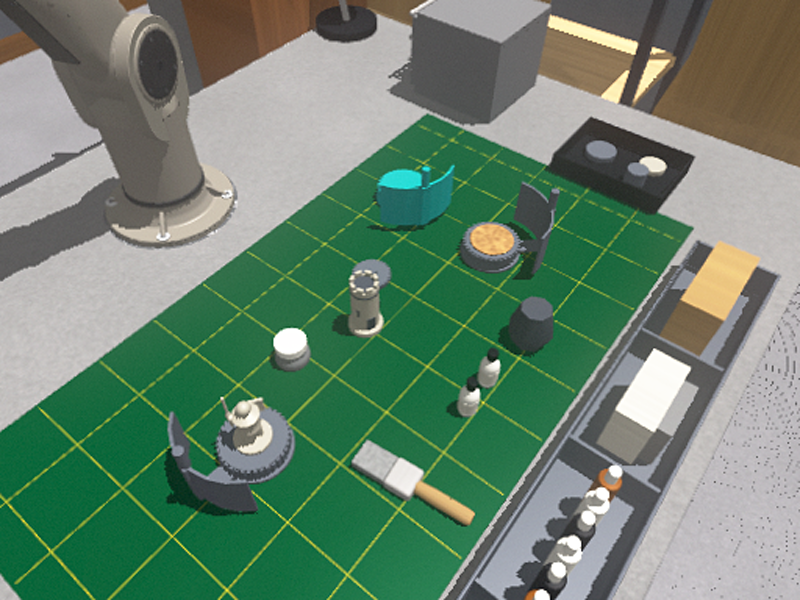

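View pics/top0.png

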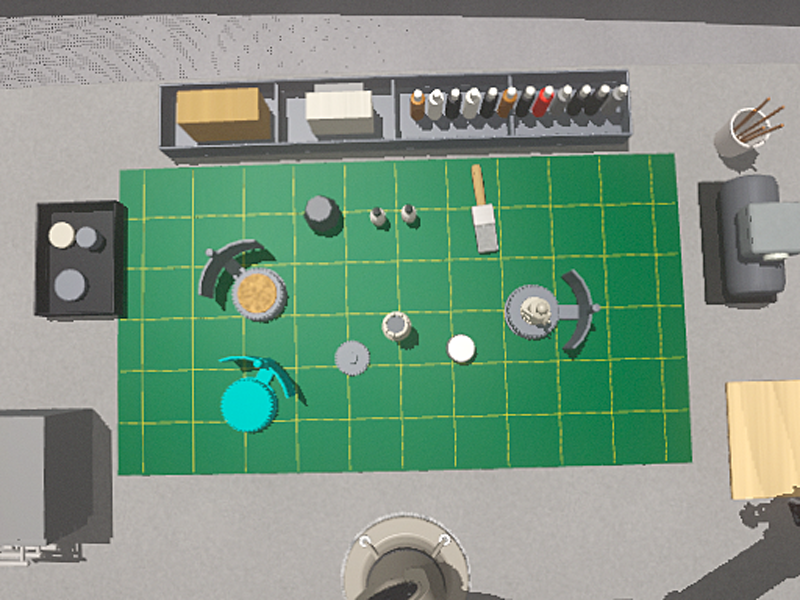

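The top view shows the cork pad on the left stand, stand_a, at about (258,293), with its shield up and left of it and the post near (208,252). The tower is at (397,325). The knight is on stand_b at (533,310). The turquoise look-alike is at (250,404). Next I'll measure from enlarged crops.

```bash
python3 - <<'E'
from h import *
fs={n:imaging.grab_frame(n) for n in("scene","top")}
# pad: orange mask
for n,(u,v) in {"top":(165,188),"scene":(314,153)}.items():
    f=fs[n]; h=cv2.cvtColor(f["frame"],cv2.COLOR_BGR2HSV)
    m=cv2.inRange(h,(8,80,90),(25,255,255)); w=np.zeros_like(m); w[v-35:v+35,u-35:u+35]=m[v-35:v+35,u-35:u+35]
    ys,xs=np.nonzero(w); P=onz(f,np.c_[xs,ys],0.033)
    print(n,"pad",len(xs),P.mean(0),P.min(0),P.max(0))
# tower: light mask
out=np.zeros((600,800,3),np.uint8)
for i,(n,u,v,s) in enumerate([("top",254,208,32),("scene",233,190,32),("top",148,172,32),("scene",345,145,32)]):
    f=fs[n]; c=f["frame"][v-s:v+s,u-s:u+s]; c=cv2.resize(c,(300,300),interpolation=cv2.INTER_CUBIC)
    out[300*(i//2):300*(i//2)+300,400*(i%2):400*(i%2)+300]=c
cv2.imwrite("pics/crop1.png",out)
E
```

```text
top pad 489 [0.5411853  0.26334214 0.033     ] [0.50632942 0.22791966 0.033     ] [0.57801442 0.29949674 0.033     ]
scene pad 436 [0.54201195 0.26650198 0.033     ] [0.50509616 0.22962185 0.033     ] [0.5788841  0.30454169 0.033     ]
```

View pics/crop1.png

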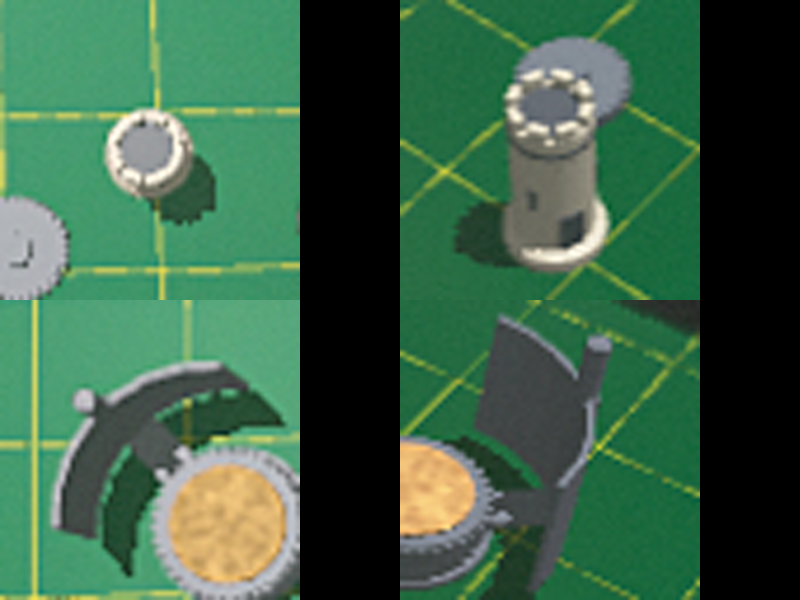

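Crops: the tower's top centre is at (146,147) in the top crop and (150,103) in the scene crop. The post top is at (84,98) and (198,43). Now I'll triangulate.

```bash
python3 - <<'E'
from h import *
T=imaging.grab_frame("top");S=imaging.grab_frame("scene")
k=4.6875; c=lambda x,y,u,v:[(x+.5)/k-.5+u-32,(y+.5)/k-.5+v-32]
for nm,a,b,z in[("tower",c(146,147,254,208),c(150,103,233,190),.101),("post",c(84,98,148,172),c(198,43,345,145),.132)]:
    A=onz(T,a,z)[0];B=onz(S,b,z)[0]; print(nm,A,B)
    o1,d1=ray(T,a);o2,d2=ray(S,b); st=np.linalg.lstsq(np.c_[d1[0],-d2[0]],o2-o1,rcond=None)[0]
    print(" tri",o1+st[0]*d1[0],o2+st[1]*d2[0])
# foot check: light pixels of tower in scene, lowest; top mask centroid
f=T;h=cv2.cvtColor(f["frame"],cv2.COLOR_BGR2HSV)
m=cv2.inRange(h,(0,0,110),(179,70,255));w=np.zeros_like(m);w[185:228,238:270]=m[185:228,238:270]
(cx,cy),rad=cv2.minEnclosingCircle(np.argwhere(w)[:,::-1].astype(np.float32)); print(cx,cy,rad,onz(f,(cx,cy),.1))
o=r.get_obs();Rm=R.from_rotvec(o["orientation"]).as_matrix();print(Rm.round(4).tolist())
E
```

```text
tower [0.4735861 0.0020984 0.101    ] [0.47194731 0.00790274 0.101     ]
 tri [0.47333627 0.00200359 0.10661558] [0.47539558 0.00401622 0.10674117]
post [0.60796078 0.32559109 0.132     ] [0.60599103 0.3292587  0.132     ]
 tri [0.60736314 0.32449711 0.13572282] [0.60757789 0.32463143 0.13579676]
253.1904754638672 208.11904907226562 9.436753273010254 [[0.47040973 0.00098569 0.1       ]]
[[0.9622, 0.2723, -0.0002], [0.2723, -0.9622, 0.0005], [-0.0, -0.0005, -1.0]]
```

Request:
apply_moves(
  moves=[
    [[29.5,-17.5,0],0],
    [[29.5,-17.5,0],0],
    [[29.5,-17.5,0],0],
    [[29.5,-17.5,0],0],
    [[29.5,-17.5,0],0],
    [[29.5,-17.5,0],0],
    [[29.5,-17.5,0],0],
    [[29.5,-17.5,0],0],
    [[29.5,-17.5,0],0],
  ],
  claw=1,
  grip_force=22,
)

```text
clock: 1.05
tcp_pos: [0.4261, -0.3939, 0.2456]
orientation: [-3.107, -0.447, -0.006]
contact_force: [1.0, 1.0, 0.4]
grip_width: 0.0856
```

```bash
cat >> h.py <<'E'
def go(p,th=None):
    o=r.get_obs();M=R.from_rotvec(o["orientation"]).as_matrix();a=np.arctan2(M[1,0],M[0,0])
    print("t",round(o["clock"],2),"tcp",o["tcp_pos"].round(4),"xang",round(a,3),"F",o["contact_force"].round(1),"w",round(o["grip_width"],4),"q",o["joints"].round(2))
    for q in np.atleast_2d(p): print(" shift cm",(100*M.T@(q-o["tcp_pos"])).round(2), "" if th is None else round(a-th,3))
E
python3 -c "
from h import *
go([[.472,.003,.245],[.472,.003,.15],[.472,.003,.067]])"
```

```text
t 1.05 tcp [ 0.4261 -0.3939  0.2456] xang 0.286 F [1.  1.  0.4] w 0.0856 q [ 0.73  0.33 -0.11  1.78  0.04  1.04 -0.68]
 shift cm [ 15.59 -36.78   0.19] 
 shift cm [ 15.56 -36.77   9.69] 
 shift cm [ 15.52 -36.75  17.99]
```

Request:
apply_moves(
  moves=[
    [[15.6,-36.8,0],-0.125],
    [[15.6,-36.8,0],-0.25],
    [[15.6,-36.8,0],-0.375],
    [[15.6,-36.8,0],-0.5],
    [[15.6,-36.8,0],-0.625],
    [[15.6,-36.8,0],-0.75],
    [[15.6,-36.8,0],-0.875],
    [[15.6,-36.8,0],-1.0],
    [[15.6,-36.8,0],-1.125],
    [[15.6,-36.8,0],-1.25],
  ],
)

```text
clock: 1.88
tcp_pos: [0.4701, 0.0004, 0.2459]
orientation: [2.259, 2.183, 0.003]
contact_force: [-0.1, 0.6, 0.1]
grip_width: 0.0857
```

Request:
apply_moves(
  moves=[
    [[0,0,0],-0.12],
    [[0,0,0],-0.24],
    [[0,0,0],-0.34],
    [[0,0,0],-0.34],
    [[0,0,0],-0.34],
    [[0,0,0],-0.34],
  ],
)

```text
clock: 2.38
tcp_pos: [0.4699, -0.0045, 0.2453]
orientation: [1.875, 2.521, -0.0]
contact_force: [0.1, 0.5, 0.2]
grip_width: 0.0854
```

```bash
python3 -c "
from h import *
go([[.472,.003,.245],[.472,.003,.13],[.472,.003,.067]])
S=imaging.grab_frame('scene');print(S['frame'].shape)
cv2.imwrite('pics/s1.png',cv2.resize(S['frame'][60:300,130:400],(800,600),interpolation=cv2.INTER_CUBIC))
"
```

```text
t 2.38 tcp [ 0.4699 -0.0045  0.2453] xang 1.862 F [0.1 0.5 0.2] w 0.0854 q [ 0.4   0.18 -0.58  2.    0.12  0.99  0.05]
 shift cm [0.66 0.41 0.03] 
 shift cm [ 0.66  0.41 11.53] 
 shift cm [ 0.66  0.41 17.83] 
(384, 512, 3)
```

Request:
apply_moves(
  moves=[
    [[0.66,0.4,0],0],
    [[0.66,0.4,3],0],
    [[0.66,0.4,6],0],
    [[0.66,0.4,9],0],
    [[0.66,0.4,11],0],
    [[0.66,0.4,13],0],
    [[0.66,0.4,13],0],
    [[0.66,0.4,13],0],
  ],
)

```text
clock: 3.1
tcp_pos: [0.4714, 0.0038, 0.1149]
orientation: [-1.87, -2.522, 0.001]
contact_force: [-0.4, 0.8, 0.3]
grip_width: 0.0851
```

```bash
python3 -c "
from h import *
go([[.472,.003,.067]])
S=imaging.grab_frame('scene');T=imaging.grab_frame('top')
a=cv2.resize(S['frame'][110:260,165:315],(400,400),interpolation=cv2.INTER_CUBIC)
b=cv2.resize(T['frame'][150:270,195:315],(400,400),interpolation=cv2.INTER_CUBIC)
cv2.imwrite('pics/s2.png',np.hstack([a,b]))
"
```

```text
t 3.1 tcp [0.4714 0.0038 0.1149] xang 1.866 F [-0.4  0.8  0.3] w 0.0851 q [ 0.31  0.38 -0.53  2.12  0.29  0.72 -0.11]
 shift cm [-0.1   0.04  4.79]
```

View pics/s2.png

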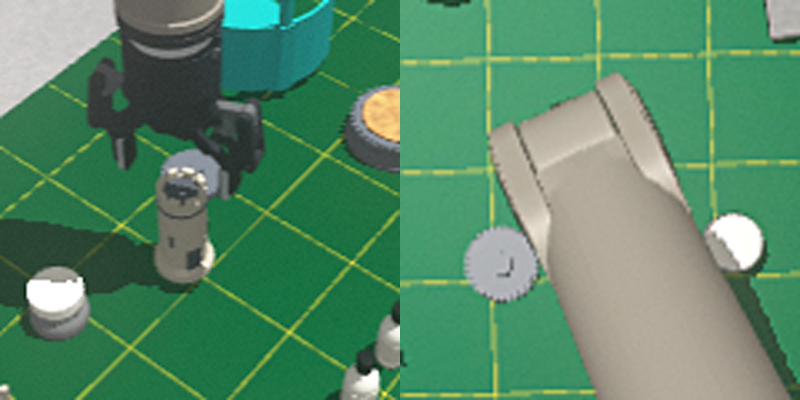

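The scene crop shows the tower top at (184,183) and the fingertips at about (123,168) and (222,197), one on each side. I'll compare the midpoint of the tips with the tower numerically.

```bash
python3 -c "
from h import *
S=imaging.grab_frame('scene')
p=lambda x,y:[165+x*.375,110+y*.375]
print(onz(S,[p(123,168),p(222,197)],.114), onz(S,[p(184,184)],.101), onz(S,[p(184,258)],.010))
"
```

```text
[[ 0.42805516 -0.01605255  0.114     ]
 [ 0.51557372  0.01103185  0.114     ]] [[0.47331149 0.01130451 0.101     ]] [[0.47818344 0.00193911 0.01      ]]
```

Request:
apply_moves(
  moves=[
    [[0,0,1.5],0],
    [[0,0,3],0],
    [[0,0,4],0],
    [[0,0,4.8],0],
    [[0,0,4.8],0],
    [[0,0,4.8],0],
  ],
)

```text
clock: 3.75
tcp_pos: [0.472, 0.0034, 0.0675]
orientation: [-1.871, -2.524, -0.0]
contact_force: [0.2, 0.5, 0.2]
grip_width: 0.085
```

Request:
apply_moves(
  moves=[
    [[0,0,0],0],
    [[0,0,0],0],
    [[0,0,0],0],
    [[0,0,0],0],
    [[0,0,0],0],
    [[0,0,0],0],
    [[0,0,0],0],
    [[0,0,0],0],
  ],
  claw=0.4,
  grip_force=22,
)

```text
clock: 4.42
tcp_pos: [0.4724, 0.0034, 0.0678]
orientation: [1.87, 2.523, 0.001]
contact_force: [-0.9, 0.1, 6.3]
grip_width: 0.0436
```

Request:
apply_moves(
  moves=[
    [[0,0,-0.3],0],
    [[0,0,-1],0],
    [[0,0,-2],0],
    [[0,0,-3.5],0],
    [[0,0,-5],0],
    [[0,0,-7],0],
    [[0,0,-9],0],
    [[0,0,-10],0],
    [[0,0,-10],0],
    [[0,0,-10],0],
  ],
)

```text
clock: 5.25
tcp_pos: [0.4718, 0.003, 0.1675]
orientation: [1.871, 2.523, 0.0]
contact_force: [-0.2, -0.1, -2.3]
grip_width: 0.0434
```

```bash
python3 -c "
from h import *
go([[.472,.003,.067],[.53,.12,.165],[.5415,.2648,.165]])
S=imaging.grab_frame('scene');T=imaging.grab_frame('top')
a=cv2.resize(S['frame'][60:210,165:315],(600,600),interpolation=cv2.INTER_CUBIC)
cv2.imwrite('pics/s3.png',a)
"
```

```text
t 5.25 tcp [0.4718 0.003  0.1675] xang 1.865 F [-0.2 -0.1 -2.3] w 0.0434 q [ 0.35  0.3  -0.56  2.07  0.21  0.83 -0.05]
 shift cm [-0.000e+00  1.000e-02  1.005e+01] 
 shift cm [9.5  8.96 0.25] 
 shift cm [23.03 14.27  0.25]
```

View pics/s3.png

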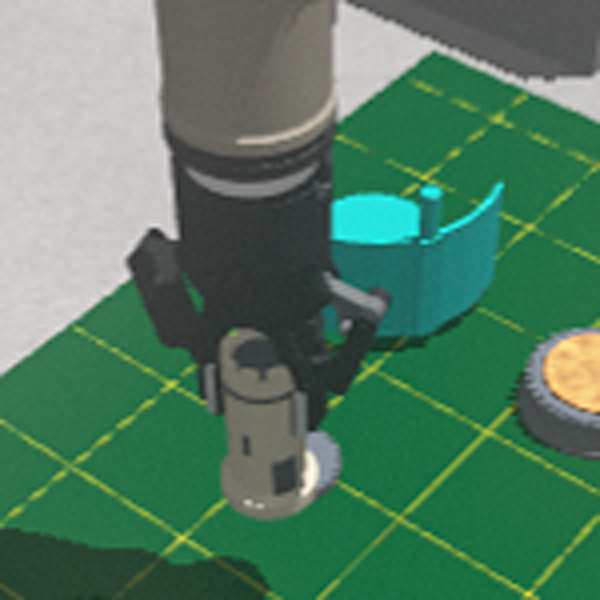

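The tower is held upright and clear of the mat, with its foot centre near (266,492) in the crop. Moving to hover over the pad.

Request:
apply_moves(
  moves=[
    [[2.4,2.2,0],0],
    [[4.8,4.5,0],0],
    [[7.2,6.8,0],0],
    [[9.5,9,0],0],
    [[12,10,0],0],
    [[14.5,11,0],0],
    [[17,12,0],0],
    [[19.5,13,0],0],
    [[21.5,13.7,0],0],
    [[23,14.3,0],0],
  ],
)

```text
clock: 6.18
tcp_pos: [0.5405, 0.2673, 0.1656]
orientation: [-1.866, -2.524, 0.003]
contact_force: [0.1, -0.7, -2.3]
grip_width: 0.0438
```

Request:
apply_moves(
  moves=[
    [[0,0,0],0],
    [[0,0,2],0],
    [[0,0,4],0],
    [[0,0,4.5],0],
    [[0,0,4.5],0],
    [[0,0,4.5],0],
  ],
)

```text
clock: 6.68
tcp_pos: [0.5417, 0.2643, 0.122]
orientation: [-1.871, -2.523, 0.002]
contact_force: [-0.1, 0.2, -1.6]
grip_width: 0.0435
```

```bash
python3 -c "
from h import *
go([[.5415,.2648,.105],[.5415,.2648,.1]])
S=imaging.grab_frame('scene')
# pad mask and tower px
a=cv2.resize(S['frame'][85:185,250:380],(780,600),interpolation=cv2.INTER_CUBIC)
cv2.imwrite('pics/s4.png',a)
p=proj(S,[[.5415,.2648,.033]]);print(p,(p-[250,85]+.5)*6-.5)
"
```

```text
t 6.68 tcp [0.5417 0.2643 0.122 ] xang 1.865 F [-0.1  0.2 -1.6] w 0.0435 q [-0.15  0.56 -0.55  1.81  0.37  0.88 -0.57]
 shift cm [0.05 0.   1.7 ] 
 shift cm [0.05 0.   2.2 ] 
[[313.83742387 153.18826955]] [[385.52454323 411.62961728]]
```

View pics/s4.png

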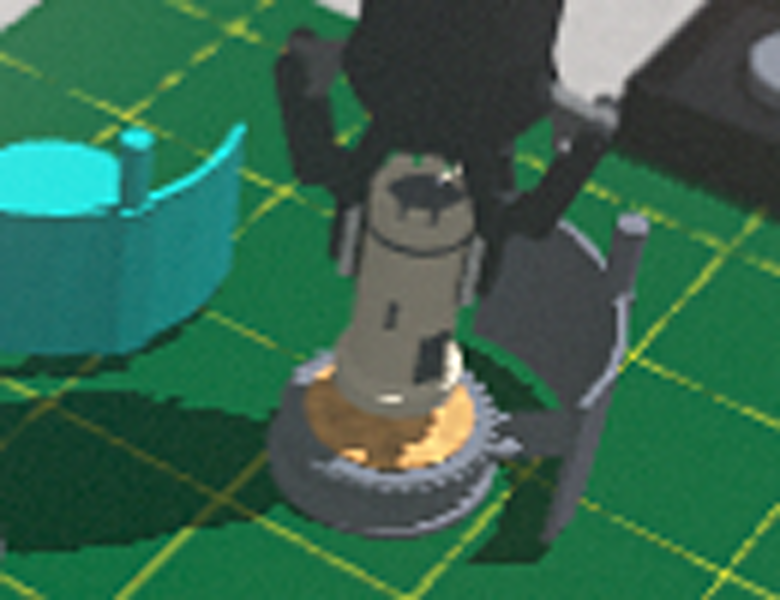

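The tower hangs about 20 mm above the pad. In the crop its foot spans columns 335–465 and its bottom edge is at row 417. I'll compare that with the projected foot.

```bash
python3 -c "
from h import *
S=imaging.grab_frame('scene');t=np.linspace(0,6.283,200)
C=lambda c,rr,z:(proj(S,np.c_[c[0]+rr*np.cos(t),c[1]+rr*np.sin(t),0*t+z])-[250,85]+.5)*6-.5
for c in([.5415,.2648],[.5415,.2698],[.5465,.2648]):
  a=np.vstack([C(c,.028,.055),C(c,.028,.065)]);print('foot',a.min(0),a.max(0), 'top',C(c,.024,.16).min(0),C(c,.024,.16).max(0))
a=C([.5415,.2648],.038,.033);print('pad',a.min(0),a.max(0))
h=cv2.cvtColor(S['frame'],cv2.COLOR_BGR2HSV);m=cv2.inRange(h,(8,80,60),(25,255,255));w=np.zeros_like(m);w[125:185,290:345]=m[125:185,290:345]
q=(np.argwhere(w)[:,::-1]-[250,85]+.5)*6-.5;print(q.min(0),q.max(0))
"
```

```text
foot [328.76613551 316.13267214] [459.74283625 419.98543744] top [368.76861941 149.15656704] [487.55070588 224.30482016]
foot [334.93688849 310.24974363] [465.68376868 413.69631765] top [375.37808458 143.21295165] [493.89551214 217.9788021 ]
foot [338.26253103 320.8092769 ] [469.62697277 424.99571191] top [379.16841319 153.86056399] [498.26573911 229.32037513]
pad [300.82703981 354.02158837] [470.78693549 471.92986602]
[308.5 368.5] [470.5 464.5]
```

Request:
apply_moves(
  moves=[
    [[0,0,0.7],0],
    [[0,0,1.3],0],
    [[0,0,1.7],0],
    [[0,0,1.9],0],
    [[0,0,2.0],0],
    [[0,0,2.0],0],
    [[0,0,2.0],0],
  ],
)

```text
clock: 7.37
tcp_pos: [0.5418, 0.265, 0.1024]
orientation: [1.871, 2.524, 0.0]
contact_force: [0.0, 0.7, -2.4]
grip_width: 0.0434
```

Request:
apply_moves(
  moves=[
    [[0,0,0.03],0],
    [[0,0,0.06],0],
    [[0,0,0.1],0],
    [[0,0,0.1],0],
  ],
)

```text
clock: 7.7
tcp_pos: [0.5418, 0.2649, 0.1013]
orientation: [1.871, 2.524, 0.0]
contact_force: [-0.9, -0.1, -1.7]
grip_width: 0.0434
```

Request:
apply_moves(
  moves=[
    [[0,0,0.03],0],
    [[0,0,0.06],0],
    [[0,0,0.1],0],
    [[0,0,0.1],0],
  ],
)

```text
clock: 8.03
tcp_pos: [0.5421, 0.2651, 0.1007]
orientation: [1.871, 2.523, 0.001]
contact_force: [-1.0, -0.3, 1.7]
grip_width: 0.0436
```

It has touched down, so I'll release.

Request:
apply_moves(
  moves=[
    [[0,0,0],0],
    [[0,0,0],0],
    [[0,0,0],0],
    [[0,0,0],0],
    [[0,0,0],0],
  ],
  claw=0.6,
)

```text
clock: 8.45
tcp_pos: [0.5418, 0.2649, 0.1002]
orientation: [-1.871, -2.524, 0.0]
contact_force: [0.1, -0.5, 0.0]
grip_width: 0.0512
```

Request:
apply_moves(
  moves=[
    [[0,0,0],0],
    [[0,0,0],0],
    [[0,0,0],0],
    [[0,0,0],0],
    [[0,0,0],0],
    [[0,0,0],0],
  ],
  claw=1.0,
)

```text
clock: 8.95
tcp_pos: [0.5418, 0.2649, 0.1003]
orientation: [1.871, 2.524, -0.0]
contact_force: [-0.3, 0.2, -0.5]
grip_width: 0.0853
```

Request:
apply_moves(
  moves=[
    [[0,0,-1],0],
    [[0,0,-2.5],0],
    [[0,0,-5],0],
    [[0,0,-8],0],
    [[0,0,-11],0],
    [[0,0,-14],0],
    [[0,0,-14],0],
    [[0,0,-14],0],
  ],
)

```text
clock: 9.62
tcp_pos: [0.5427, 0.2657, 0.2431]
orientation: [1.87, 2.522, 0.007]
contact_force: [0.8, -0.3, 0.5]
grip_width: 0.0855
```

```bash
python3 -c "
from h import *
p=np.array([.607,.3265]);c=np.array([.5415,.2648]);th=np.arctan2(*(p-c)[::-1]);print('theta',th)
go([[*p,.24],[*p,.118]],th+np.pi)
S=imaging.grab_frame('scene')
a=cv2.resize(S['frame'][85:185,250:380],(780,600),interpolation=cv2.INTER_CUBIC)
cv2.imwrite('pics/s5.png',a)
"
```

```text
theta 0.7555328320714924
t 9.62 tcp [0.5427 0.2657 0.2431] xang 1.866 F [ 0.8 -0.3  0.5] w 0.0855 q [-0.1   0.43 -0.61  1.7   0.27  1.09 -0.49]
 shift cm [3.95 7.92 0.35] -2.031
 shift cm [ 3.94  7.86 12.55] -2.031
```

View pics/s5.png

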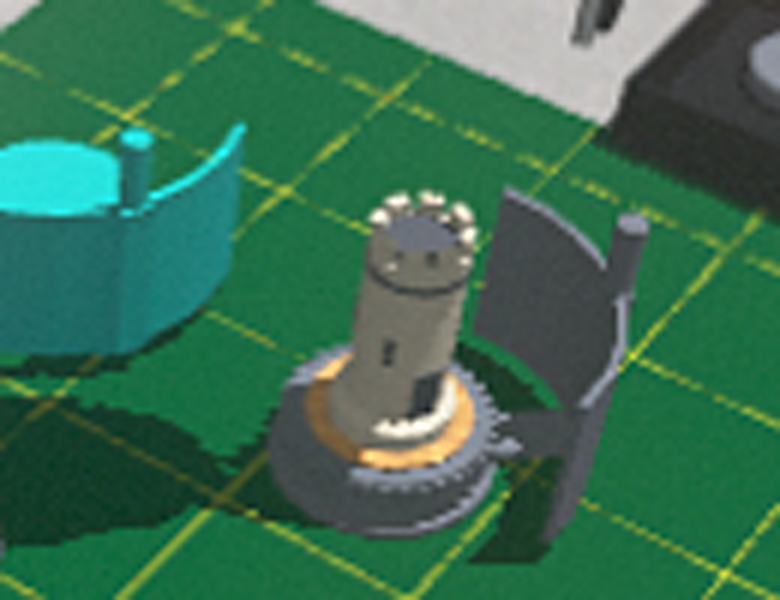

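The tower stands upright and centred on the cork, released. The shield hasn't moved, and the post is at (630,222) in the crop. Next I'll turn the gripper so the fingers straddle the post along its tangent.

Request:
apply_moves(
  moves=[
    [[1,2,0],-0.12],
    [[2,4,0],-0.24],
    [[3,6,0],-0.36],
    [[4,7.9,0],-0.48],
    [[4,7.9,0],-0.6],
    [[4,7.9,0],-0.72],
    [[4,7.9,0],-0.84],
    [[4,7.9,0],-0.96],
    [[4,7.9,0],-1.08],
    [[4,7.9,0],-1.2],
  ],
  claw=0.5,
)

```text
clock: 10.5
tcp_pos: [0.6051, 0.3256, 0.2385]
orientation: [-0.109, -3.137, 0.002]
contact_force: [-0.8, -0.5, 0.3]
grip_width: 0.0431
```

Request:
apply_moves(
  moves=[
    [[0,0,0],-0.12],
    [[0,0,0],-0.24],
    [[0,0,0],-0.36],
    [[0,0,0],-0.48],
    [[0,0,0],-0.6],
    [[0,0,0],-0.72],
    [[0,0,0],-0.83],
    [[0,0,0],-0.83],
    [[0,0,0],-0.83],
  ],
)

```text
clock: 11.25
tcp_pos: [0.6053, 0.3257, 0.2389]
orientation: [1.151, -2.92, -0.0]
contact_force: [0.5, -0.5, -0.5]
grip_width: 0.0423
```

```bash
python3 -c "
from h import *
go([[.607,.3265,.16],[.607,.3265,.118]],.7555+np.pi)
"
```

```text
t 11.25 tcp [0.6053 0.3257 0.2389] xang -2.39 F [ 0.5 -0.5 -0.5] w 0.0423 q [ 0.04  0.7  -1.    1.48  0.6   1.29  1.3 ]
 shift cm [-0.2  -0.07  7.89] -6.288
 shift cm [-0.2  -0.07 12.09] -6.288
```

Request:
apply_moves(
  moves=[
    [[-0.2,-0.1,2.5],0],
    [[-0.2,-0.1,5],0],
    [[-0.2,-0.1,7],0],
    [[-0.2,-0.1,8.5],0],
    [[-0.2,-0.1,9.3],0],
    [[-0.2,-0.1,9.8],0],
    [[-0.2,-0.1,10.2],0],
    [[-0.2,-0.1,10.2],0],
  ],
)

```text
clock: 11.92
tcp_pos: [0.6079, 0.327, 0.1383]
orientation: [-1.156, 2.921, 0.0]
contact_force: [-0.7, 0.2, 0.3]
grip_width: 0.0427
```

Request:
apply_moves(
  moves=[
    [[0,0,0.5],0],
    [[0,0,1],0],
    [[0,0,1.5],0],
    [[0,0,1.9],0],
    [[0,0,1.9],0],
  ],
)

```text
clock: 12.33
tcp_pos: [0.6075, 0.3263, 0.1182]
orientation: [1.156, -2.92, 0.001]
contact_force: [0.3, -0.6, -0.4]
grip_width: 0.0429
```

```bash
python3 -c "
from h import *
c=np.array([.5415,.2648])
for th in np.arange(.7555,-1.3,-.2): print(round(th,3));go([[c[0]+.09*np.cos(th),c[1]+.09*np.sin(th),.118]],th+np.pi)
" | grep -v '^t' ; python3 -c "
from h import *
go([.607,.3265,.118])
S=imaging.grab_frame('scene')
cv2.imwrite('pics/s6.png',cv2.resize(S['frame'][85:185,270:400],(780,600),interpolation=cv2.INTER_CUBIC))"
```

```text
0.756
 shift cm [0.02 0.05 0.02] -6.285
0.555
 shift cm [ 0.2  -1.73  0.02] -6.085
0.355
 shift cm [ 0.73 -3.45  0.02] -5.885
0.155
 shift cm [ 1.59 -5.03  0.02] -5.685
-0.045
 shift cm [ 2.74 -6.41  0.02] -5.485
-0.245
 shift cm [ 4.15 -7.52  0.02] -5.285
-0.445
 shift cm [ 5.75 -8.34  0.03] -5.085
-0.645
 shift cm [ 7.48 -8.83  0.03] -4.885
-0.845
 shift cm [ 9.27 -8.96  0.03] -4.685
-1.045
 shift cm [11.05 -8.73  0.03] -4.485
-1.245
 shift cm [12.76 -8.15  0.04] -4.285
t 12.33 tcp [0.6075 0.3263 0.1182] xang -2.388 F [ 0.3 -0.6 -0.4] w 0.0429 q [ 0.    0.82 -0.93  1.57  0.71  1.12  1.23]
 shift cm [0.02 0.05 0.02]
```

View pics/s6.png

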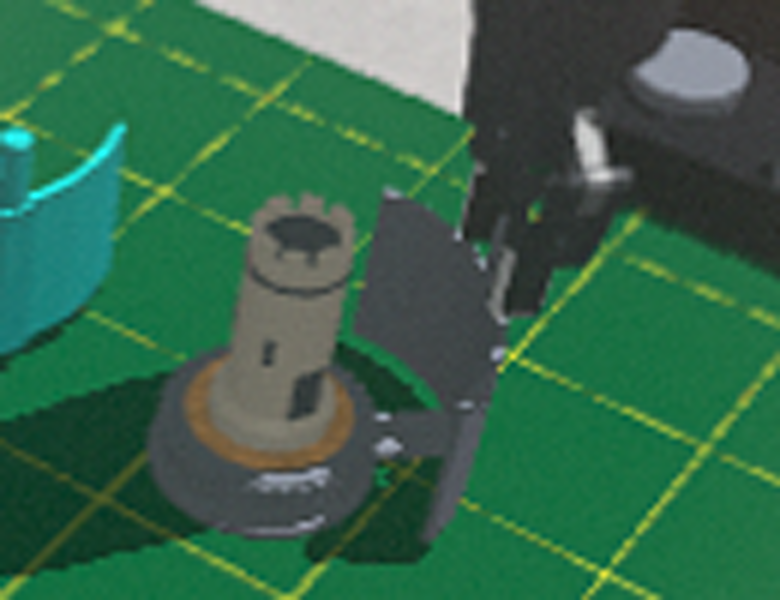

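The fingers are down around the post at about (510,225), and no force is showing. Now I'll swing clockwise along the arc.

Request:
apply_moves(
  moves=[
    [[0.05,-0.85,0],0.1],
    [[0.2,-1.75,0],0.2],
    [[0.45,-2.6,0],0.3],
    [[0.7,-3.45,0],0.4],
    [[1.1,-4.25,0],0.5],
    [[1.6,-5.0,0],0.6],
    [[2.15,-5.75,0],0.7],
    [[2.15,-5.75,0],0.7],
  ],
)

```text
clock: 13.05
tcp_pos: [0.6324, 0.2683, 0.1195]
orientation: [-0.076, 3.14, -0.002]
contact_force: [0.2, -0.4, -0.8]
grip_width: 0.0425
```

```bash
cat > arc.py <<'E'
from h import *
c=np.array([.5415,.2648]);o=r.get_obs();M=R.from_rotvec(o["orientation"]).as_matrix();a=np.arctan2(M[1,0],M[0,0])
th0=np.arctan2(*(o["tcp_pos"][:2]-c)[::-1]);print("th",th0,"rad",np.linalg.norm(o["tcp_pos"][:2]-c),"q",o["joints"].round(2),"F",o["contact_force"].round(1),"tool F",(M.T@o["contact_force"]).round(1))
for d in np.arange(.1,.75,.1):
    th=th0-d; print((100*M.T@(np.array([c[0]+.09*np.cos(th),c[1]+.09*np.sin(th),.118])-o["tcp_pos"])).round(2),"roll",((a-th-np.pi+np.pi)%(2*np.pi)-np.pi).round(3))
T=imaging.grab_frame("top");S=imaging.grab_frame("scene")
cv2.imwrite("pics/a%d.png"%(o["clock"]*100),np.hstack([cv2.resize(T["frame"][125:225,105:205],(400,400)),cv2.resize(S["frame"][85:185,270:370],(400,400))]))
E
python3 arc.py
```

```text
th 0.0388917015479367 rad 0.09092888374437616 q [ 0.02  0.76 -0.79  1.58  0.59  1.05  0.69] F [ 0.2 -0.4 -0.8] tool F [-0.2 -0.4  0.8]
[ 0.15 -0.9   0.15] roll 0.11
[ 0.29 -1.79  0.16] roll 0.21
[ 0.52 -2.65  0.16] roll 0.31
[ 0.84 -3.5   0.16] roll 0.41
[ 1.24 -4.3   0.16] roll 0.51
[ 1.71 -5.07  0.16] roll 0.61
[ 2.27 -5.78  0.16] roll 0.71
```

Request:
apply_moves(
  moves=[
    [[0.1,-0.9,0.1],0.1],
    [[0.25,-1.8,0.1],0.2],
    [[0.5,-2.65,0.1],0.3],
    [[0.5,-2.65,0.1],0.3],
  ],
)

```text
clock: 13.48
tcp_pos: [0.628, 0.2428, 0.1185]
orientation: [0.387, 3.117, -0.001]
contact_force: [-0.3, -0.4, -0.3]
grip_width: 0.0427
```

```bash
python3 arc.py; ls pics
```

```text
th -0.24893473733420318 rad 0.08928004422872289 q [ 0.03  0.72 -0.73  1.62  0.54  1.01  0.45] F [-0.3 -0.4 -0.3] tool F [ 0.2 -0.5  0.3]
[-0.03 -0.9   0.05] roll 0.102
[ 0.11 -1.79  0.05] roll 0.202
[ 0.33 -2.66  0.05] roll 0.302
[ 0.64 -3.5   0.05] roll 0.402
[ 1.04 -4.31  0.05] roll 0.502
[ 1.51 -5.08  0.05] roll 0.602
[ 2.05 -5.79  0.05] roll 0.702
a1305.png
a1348.png
crop1.png
s1.png
s2.png
s3.png
s4.png
s5.png
s6.png
scene0.png
top0.png
```

View pics/a1348.png

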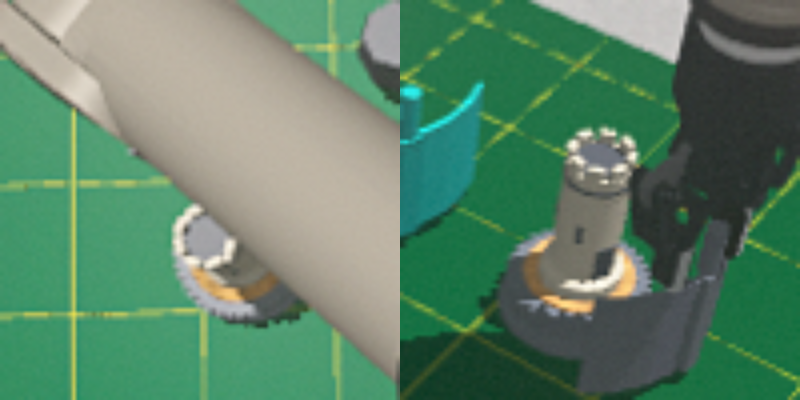

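The shield is following the fingers, and the tower hasn't been disturbed. Continuing.

Request:
apply_moves(
  moves=[
    [[0.0,-0.9,0],0.1],
    [[0.1,-1.8,0],0.2],
    [[0.33,-2.65,0],0.3],
    [[0.33,-2.65,0],0.3],
  ],
)

```text
clock: 13.92
tcp_pos: [0.6195, 0.2254, 0.1193]
orientation: [0.841, 3.024, 0.02]
contact_force: [9.2, 14.4, -10.0]
grip_width: 0.0429
```

```bash
python3 arc.py
```

```text
th -0.46793403557654173 rad 0.08737144108445417 q [ 0.03  0.67 -0.67  1.67  0.49  0.96  0.21] F [  9.2  14.4 -10. ] tool F [-0.5 16.9 10.2]
[-0.28 -0.88  0.12] roll 0.025
[-0.22 -1.78  0.1 ] roll 0.125
[-0.06 -2.66  0.09] roll 0.225
[ 0.18 -3.53  0.08] roll 0.325
[ 0.51 -4.37  0.07] roll 0.425
[ 0.93 -5.17  0.06] roll 0.525
[ 1.42 -5.92  0.05] roll 0.625
```

The force rose to 17 N along the push direction, so the shield is at its stop. That is 1.38 rad of swing, inside the expected range. Backing off and lifting.

Request:
apply_moves(
  moves=[
    [[0,0.3,0],0],
    [[0,0.7,0],0],
    [[0,1.2,0],0],
    [[0,1.8,0],0],
    [[0,1.8,0],0],
    [[0,1.8,0],0],
  ],
)

```text
clock: 14.52
tcp_pos: [0.6277, 0.2343, 0.1182]
orientation: [-0.845, -3.026, 0.0]
contact_force: [0.0, -0.6, 1.2]
grip_width: 0.0431
```

```bash
python3 arc.py|head -1
```

```text
th -0.34005101923767794 rad 0.09148139587154634 q [ 0.    0.69 -0.66  1.64  0.49  0.99  0.2 ] F [ 0.  -0.6  1.2] tool F [-0.3 -0.5 -1.2]
```

Request:
apply_moves(
  moves=[
    [[0,0,-1],0],
    [[0,0,-2.5],0],
    [[0,0,-5],0],
    [[0,0,-8],0],
    [[0,0,-11],0],
    [[0,0,-14],0],
    [[0,0,-14],0],
  ],
)

```text
clock: 15.2
tcp_pos: [0.6303, 0.2361, 0.2674]
orientation: [0.844, 3.016, 0.012]
contact_force: [0.2, 0.5, 0.8]
grip_width: 0.0425
```

```bash
python3 -c "
from h import *
go([.55,-.05,.25])"
```

```text
t 15.2 tcp [0.6303 0.2361 0.2674] xang 2.596 F [0.2 0.5 0.8] w 0.0425 q [ 0.04  0.55 -0.73  1.51  0.38  1.22  0.28]
 shift cm [ -7.99 -28.63   1.51]
```

Request:
apply_moves(
  moves=[
    [[-8,-28.5,0],0],
    [[-8,-28.5,0],0],
    [[-8,-28.5,0],0],
    [[-8,-28.5,0],0],
    [[-8,-28.5,0],0],
    [[-8,-28.5,0],0],
    [[-8,-28.5,0],0],
    [[-8,-28.5,0],0],
    [[-8,-28.5,0],0],
  ],
)

```text
clock: 15.95
tcp_pos: [0.5476, -0.0553, 0.2594]
orientation: [0.856, 3.021, -0.003]
contact_force: [0.0, 0.5, -0.4]
grip_width: 0.0426
```

```bash
python3 -c "
from h import *
T=imaging.grab_frame('top');S=imaging.grab_frame('scene')
cv2.imwrite('pics/fin.png',np.hstack([cv2.resize(T['frame'][125:245,105:225],(400,400),interpolation=cv2.INTER_CUBIC),cv2.resize(S['frame'][85:205,260:380],(400,400),interpolation=cv2.INTER_CUBIC)]))
go([.55,-.05,.25])"
```

```text
t 16.05 tcp [ 0.5485 -0.0503  0.2595] xang 2.596 F [-0.4  0.3  0.9] w 0.0428 q [ 0.57  0.35 -0.74  1.8   0.26  1.09  0.77]
 shift cm [-0.11  0.1   0.95]
```

View pics/fin.png

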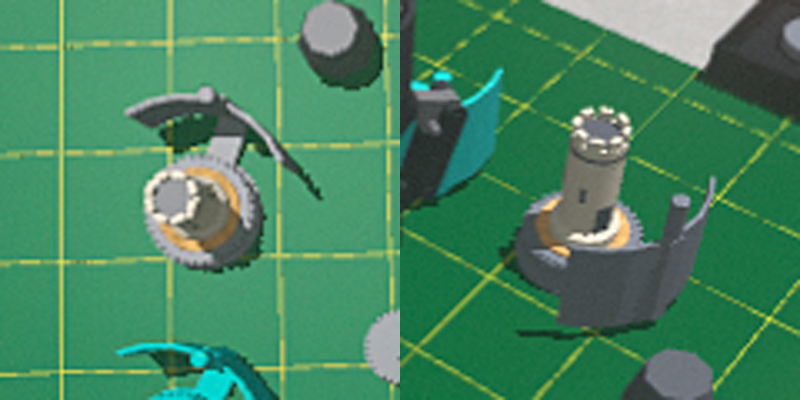

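The tower is upright on the cork. The shield is now on the far side, with its post at (205,93) in the top crop and (681,200) in the scene crop. I'll check the post angle against the stop, and the tower position.

```bash
python3 -c "
from h import *
T=imaging.grab_frame('top');S=imaging.grab_frame('scene');k=10/3
a=lambda x,y:[(x+.5)/k-.5+105,(y+.5)/k-.5+125]
b=lambda x,y:[(x-400+.5)/k-.5+260,(y+.5)/k-.5+85]
P=(onz(T,a(205,93),.132)+onz(S,b(681,200),.132))[0]/2
print(onz(T,a(205,93),.132),onz(S,b(681,200),.132),'th',np.arctan2(P[1]-.2648,P[0]-.5415))
print('tower top',onz(T,a(175,198),.134),onz(S,b(602,130),.134))
"
```

```text
[[0.62729899 0.23506872 0.132     ]] [[0.62647402 0.23840375 0.132     ]] th -0.31754537595451643
tower top [[0.54104614 0.25997702 0.134     ]] [[0.54269557 0.2671344  0.134     ]]
```

```bash
python3 -c "
from h import *
print(r.hand_in()); o=r.get_obs(); print(o['clock'],o['contact_force'])"
```

```text
the job is handed in; nothing more can be done
None
the job is handed in; nothing more can be done
```

The tower now stands upright and released on the cork pad of stand_a, the left stand. I swung that stand's shield home and handed the job in at about 16 s on the robot's clock. The hand-in gives no verdict.

- **Tower:** I gripped it at 22 N per finger and lowered it onto the pad; the net force on the tool changed by about 4 N on contact. The last images show it upright. The two cameras put it within about 5 mm of the pad centre (limit 10 mm). They disagree with each other by about 7 mm in y, some of it the known calibration offset.
- **Shield:** With the fingers either side of the post, I swung it clockwise about 1.07 rad until it met a hard stop. The force there was about 17 N, against about 1.1 N of friction. After I backed off, the post was at −0.32 rad, about where the push left it (−0.31). I have no direct reading of the joint angle. "Home" rests on that stop force and on nothing else being in the way.
- **Left alone:** I steered clear of stand_b with its knight, the bottles, the other bystanders and the turquoise look-alike. I did not measure them again at the end. The arm ended clear of everything.

I viewed 10 pictures.

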